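# Clamp a serving-pan lid in the drill jig

### The job

The small serving-pan lid lies loose on the drill jig. Slide it home and press it into the corner of the stops, so that it bears on the fence's two pins and on the end stop's pin at the same time for a moment: about 10 N on each of the two stops (5 N at least, and never over 25 N, for the rim is thin). Then push the toggle clamp's black handle down over centre until it locks and the rubber pad holds the lid hard up against all three pins. That takes a firm push (about 15 N at the grip), but never lean on the handle with more than 40 N; leave the spoon, the jar and the tray alone.

Things in the scene. Friction and masses are not known exactly. Their poses are not given: they have to be found in the camera images.
- jig: the drill jig, bolted to the bench: plywood bed, top 18 mm above the bench, x -155 to 130, y -155 to 210 mm in this frame, with stops, a drill-bush plate and a horizontal-handle toggle clamp (at x = 0, foot at y = 112 to 200 mm; arm points to -y, handle to +y). Origin on the bench, about under the centre of the lid's home place, z up. The lid goes home in +x and +y of this frame
- bush_plate (a point): centre of the top of the drill-bush plate: 46 x 46 mm, 8 mm thick, fixed to the jig at its x = 97, y = 63 mm; underside 22 mm above the bed, over the home corner of the lid
- lid_center (a point): centre of the lid, 10 mm above its underside; plain stainless serving-pan lid, 176 mm (its x) by 108 mm (its y), about 0.2 kg, flat on the bed. Flange 14 mm wide all round, outer edge 5 to 16 mm above the bed; the panel within is sunk to 4 mm. Home: hard against the stops, within 4 mm of jig x = 0, y = 0, axes along the jig's. Starts 16 to 48 mm short of home in x and in y, up to 0.12 rad askew
- lid_bar (a point): middle of the lid's bridge handle: a 10 mm round steel bar 76 mm long, along the lid's x, over the lid's centre, its axis 37 mm above the lid's underside
- lid_edge_a (a point): point on the lid's +y edge that meets the fence's -x pin when home (lid x = -58, y = 54 mm from the lid's centre)
- lid_edge_b (a point): point on the lid's +y edge that meets the fence's +x pin when home (lid x = 58, y = 54 mm)
- lid_edge_c (a point): point on the lid's +x edge that meets the end stop's pin when home (lid x = 88, y = -20 mm)
- fence: adjustable fence, fixed for this job, set anywhere from jig y = 55 to 63 mm: aluminium bar with two steel stop pins 10 mm in diameter, standing 22 mm above the bed, for the lid's long +y edge. Origin midway between the pins' axes, at bed height; axes as the jig's; pins at its x = -58 and 58 mm (the bar lies behind them, 6 mm high)
- end_stop: adjustable end stop, fixed for this job, set anywhere from jig x = 89 to 97 mm, at y = -20 mm: one like stop pin for the lid's short +x edge; origin on the pin's axis at bed height, axes as the jig's
- handle_lever: the clamp's handle lever, black sleeve 21 mm wide, 13 mm thick. Origin on its hinge axis; its y runs out along the lever (sleeve at y = 44 to 122 mm), its z out of the face that is pushed (at z = 6.5 mm), which looks to the jig's -y when open, up when locked. Open it stands 83 deg above level, leaning to the jig's +y; locked, 8 deg. It stays where it is left until over centre
- clamp_hinge (a point): the handle's fixed hinge axis (along the jig's x), at jig x = 0, y = 184 mm, 60 mm above the bench
- clamp_handle (a joint): angle of the clamp handle (rad), growing as it is pushed down: 0 fully open (starts at 0 to 0.12), 0.87 pad meets the lid, then the push at the sleeve's middle rises to about 14 N (near 1.01), falls to nothing at 1.196 dead centre, past which it snaps by itself to its stop, 1.318. The lever stands 1.457 minus this above level
- clamp_pad: black rubber pad, 18 mm across, on the spindle at the end of the clamp arm; origin on the spindle 18 mm from the pad's face. Open, the arm leans back 70 deg and the pad is clear of the lid, at about jig y = 75 mm, 128 mm above the bench; locked, it presses with some 35 N on the lid's sunk panel at jig x = 0, y = 26 mm
- spoon: a serving spoon lying on the bench beside the jig (leave alone)
- rivet_jar: a glass jar 56 mm across and 75 mm high, on the bench beside the clamp (leave alone)
- parts_tray: a grey two-part tray 100 x 140 x 35 mm, on the bench beyond the end of the clamp's handle (leave alone)

How it is judged:
By the outcome, as a careful person would: the job done as asked, in the order asked, and still so for the second after the job is handed in, with the robot touching nothing.
It also fails if it takes over 62 s, if anything falls off the work surface, if the arm or the gripper's body presses on something with over 40 N, if the wrist force passes 120 N, or if a joint passes its speed limit or range.

### The arm

A 6-joint arm with a two-finger parallel gripper is mounted at the origin on the work surface. World frame = base frame: x ahead of the robot, y to its left, z up, the work surface at z = 0. Lengths are in m, angles in degrees, forces in N, time in s.
With the tool pointing down it reaches from about 0.275 to 0.725 m from the base axis. Payload 5.6 kg.
Tool frame: the origin (TCP) lies midway between the tips of the shut fingers; the grasp point (between the pads) lies 19 mm behind it; z points along the fingers, x is the direction in which the jaws open and shut, and the axes are right-handed (so a half turn about z gives the same grasp; the last joint's range is limited). The gripper opens to 85 mm and grips with 20 to 120 N. Pads are 22 mm wide; open, the fingers measure 114 mm over their backs; the gripper's body (76 mm by 85 mm) begins 54 mm behind the grasp point. The pads swing forward as they close: fully open they stand 13 mm farther back than shut.
Start: joints at [-60.585, 14.616, 6.199, 0, -81.583, -16.306], TCP at [0.125, -0.536, 0.231] pointing down, gripper open.
Joint ranges: [-168.99, 168.99], [-69.2, 112.95], [-62.41, 85.93], [-164.36, 98.24], [-168.68, -3.75], [-174.98, 174.98]. Speed limits (degrees/s): [147.25, 147.25, 180, 180, 180, 180].

### API

Orientations are given as a 3x3 rotation matrix whose columns are the frame's x, y, z axes.
In Python, from cell import get_obs, snapshot, camera_info, sign_off, outline_of gives the robot as it stands.
- The arm moves only by the shell command python3 -m crank 'ROWS'. ROWS is JSON, a list of rows, each a list of 5 numbers: the shift along the world's x, y, z in mm, then the turn about the world's z in rad, then the closure, from -1 (fully open) to 1 (shut), so that 0 is half open. A call has exactly 10 rows; each row shifts and turns the commanded pose from where the row before left it; what a row does not reach is not made up. A row lasts 1/12 s, in which the tool goes at most 41.7 mm and 7.16 degrees, less where a joint would pass 70% of its speed; a pose out of reach is approached as far as the arm can. A call with a gripper value outside its range is refused whole. The fingers move at their own pace and stop on an object; the grip force is fixed at half the most. Time passes only in rows, so rows that do not move let the fingers close, or fill a call up. It gives the time, the measured TCP pose, the force and the opening at its end, in the units of the state.
- get_obs(): the state, without advancing time (a new reading comes with each control period).
- snapshot(name): name is "scene" or "top" or "wrist"; returns the picture (400x640x3 uint8, red, green, blue); there is no depth.
- camera_info(name): a dict with "fx", "fy", "cx", "cy" (pixels), "k1" (the pictures are not rectified: a ray, as slopes to the right and down, at radius r is drawn at 1 + k1 r^2 times it, then the intrinsics apply), "rvec" (rotation vector, rad) and "tvec" (3), from world to camera coordinates, as OpenCV has them. Camera axes: x right, y down, z forward; pixel columns grow to the right and rows downward; lengths in m; the calibration is good to about 2 mm. A picture is of the moment at which its call begins: read the wrist's pose just before it. camera_info takes no time and is no camera call; for the wrist camera it gives the pose at the moment of the call.
- sign_off(): hands the job in, once; it reports no verdict.
Trained networks look in the newest picture that a camera, given by its name, has taken for a name from the list of things; names that differ only in an ending like _2 or _b are one class to them, and where a whole thing is asked for, a point or a joint stands for the part that bears it (a point fixed in the world has none). Each returns a list of dicts, best first, with "confidence" (0 to 1); they miss things now and then, are a little off and sometimes report something else, mostly with a low value. They report only what shows in the picture. A call takes as long as a camera call.
- outline_of(camera, query): "mask" (400x640 bool, what is visible of it) and "extent" ([left, top, right, bottom] in pixels, round what is visible of it).
The state is a dict: "time_s": time; "q": joint angles; "joint_vel": joint speeds; "joint_torque": joint torques, N m; "eef_pos": TCP position; "tool_rot": TCP orientation; "wrist_force": force on the tool from outside, world axes, zero at the start; "moment": the same for the moment, N m; "opening": opening from 0.0 (shut) to 1.0 (fully open).
Only numpy, scipy, OpenCV 4.12 (cv2) and the standard library are available. Lean on these libraries where they do the work, as an engineer would, in place of code of your own. Each camera call takes 0.05 s, during which the arm holds its last target.

## Working session

There is one attempt and no reset: what is moved stays moved. The work goes in short steps, Python scripts to look and compute and a shell command to move; the robot and the scene stay as the last step left them, time stands still between calls to the robot, and variables do not carry over. Pictures are saved under pics/ and viewed, and the job is handed in when it is done.

```bash
ls; mkdir -p pics; python3 - <<'E'
from cell import *
import cv2
for n in ["scene","top","wrist"]:
    im=snapshot(n); cv2.imwrite(f"pics/a_{n}.png",im[:,:,::-1])
    c=camera_info(n); print(n,c)
o=get_obs(); print(o)
E
```

```text
pics
scene {'fx': 442.93381666918066, 'fy': 442.93381666918066, 'cx': 319.57972480534, 'cy': 203.9631714888759, 'k1': -0.0694076629679002, 'rvec': array([ 2.07134177,  0.98889476, -0.47722713]), 'tvec': array([-0.38277033, -0.21707138,  1.36381501])}
top {'fx': 374.9943506851995, 'fy': 374.9943506851995, 'cx': 320.1793985075582, 'cy': 204.42732845443822, 'k1': -0.010731204696461228, 'rvec': array([ 2.23964707, -2.17487638,  0.09367803]), 'tvec': array([-0.01885088,  0.59457103,  0.98126905])}
wrist {'fx': 282.6643539972414, 'fy': 282.6643539972414, 'cx': 316.67913514509456, 'cy': 198.96914268289794, 'k1': -0.0013776181159204561, 'rvec': array([-1.8185331 , -2.29317267, -0.36302813]), 'tvec': array([ 0.54865583, -0.03916011,  0.37970472])}
{'time_s': 0.15, 'q': array([-6.05852693e+01,  1.46452748e+01,  6.14905368e+00, -1.84880550e-02,
       -8.15838327e+01, -1.63058446e+01]), 'joint_vel': array([ 0.01814925, -0.17354385,  0.28545778,  0.14309132,  0.02172415,
       -0.01547769]), 'joint_torque': array([-1.37229654e-03, -3.86942017e+01,  2.38079596e+01,  5.36666617e+00,
       -4.55908259e-03, -1.72861456e-05]), 'eef_pos': array([ 0.12469371, -0.53530586,  0.23061752]), 'tool_rot': array([[-2.26755854e-01,  9.73951547e-01, -4.08148000e-04],
       [ 9.73950582e-01,  2.26756206e-01,  1.37384870e-03],
       [ 1.43061215e-03, -8.59877466e-05, -9.99998973e-01]]), 'wrist_force': array([-0.52071199, -1.21174443, -0.65564961]), 'moment': array([0.03487802, 0.02836678, 0.02479733]), 'opening': 1.0030669049098342}
```

View pics/a_scene.png

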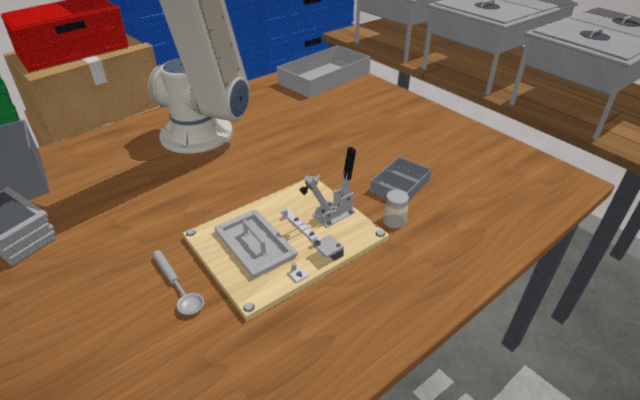

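View pics/a_top.png

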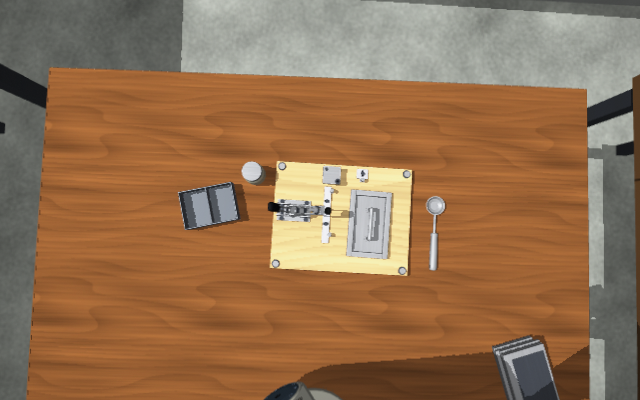

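View pics/a_wrist.png

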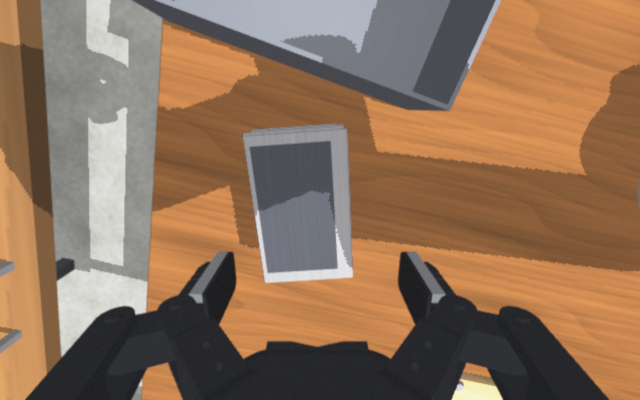

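The top view shows the jig's axes lying near the world's: jig x runs up the picture and jig y runs left. The bed corners are at about (277,162), (412,170), (408,275) and (270,268). The lid is at about (370,224), the clamp handle at about (274,207). The spoon, jar and tray stand clear. Next I measure.

```bash
cat > h.py <<'E'
import numpy as np, cv2
from cell import *
def K(c): return np.array([[c['fx'],0,c['cx']],[0,c['fy'],c['cy']],[0,0,1.]])
def unproj(c,uv,z):
    uv=np.atleast_2d(np.array(uv,float)).reshape(-1,1,2)
    n=cv2.undistortPoints(uv,K(c),np.array([c['k1'],0,0,0,0])).reshape(-1,2)
    R=cv2.Rodrigues(np.array(c['rvec']))[0]; t=np.array(c['tvec'])
    o=-R.T@t; d=np.c_[n,np.ones(len(n))]@R
    s=(z-o[2])/d[:,2]; return o+d*s[:,None]
def proj(c,P):
    return cv2.projectPoints(np.array(P,float).reshape(-1,1,3),np.array(c['rvec']),np.array(c['tvec']),K(c),np.array([c['k1'],0,0,0,0]))[0].reshape(-1,2)
def rect(mask):
    cs=cv2.findContours(mask.astype(np.uint8),cv2.RETR_EXTERNAL,cv2.CHAIN_APPROX_NONE)[0]
    return max(cs,key=cv2.contourArea).reshape(-1,2).astype(float)
E
python3 - <<'E'
from h import *
for cam in ["top","scene"]:
    c=camera_info(cam); im=snapshot(cam)
    for q,z in [("jig",.018),("lid_center",.034),("lid_bar",.055),("bush_plate",.048),("fence",.018),("end_stop",.03),("handle_lever",.14),("clamp_pad",.12),("rivet_jar",.075),("parts_tray",.035),("spoon",.01)]:
        r=outline_of(cam,q)
        for d in r[:2]:
            p=rect(d['mask']); P=unproj(c,p,z)[:,:2].astype(np.float32)*1000
            m=cv2.minAreaRect(P)
            print(cam,q,round(d['confidence'],2),np.round(d['extent']),"ctr",np.round(m[0],1),"size",np.round(m[1],1),"ang",round(m[2],2))
E
```

```text
top jig 0.75 [270. 159. 412. 276.] ctr [560.6 -53.3] size [381.2 288.5] ang 88.38
top lid_center 0.65 [347. 191. 394. 258.] ctr [ 547.3 -129.8] size [108.6 175.3] ang 87.04
top lid_bar 0.74 [327. 205. 332. 212.] ctr [577.8 -20.7] size [17.9 15.4] ang 1.59
top lid_bar 0.63 [347. 193. 391. 262.] ctr [ 547.  -126.5] size [106.  171.4] ang 87.07
top bush_plate 0.78 [268. 162. 413. 275.] ctr [560.3 -50.2] size [368.9 279.1] ang 87.94
top fence 0.71 [320. 191. 334. 240.] ctr [532.8 -18.6] size [68.8 21.2] ang 1.62
top end_stop 0.56 [359. 172. 368. 186.] ctr [ 675.5 -109.5] size [32.  26.6] ang 1.23
top end_stop 0.36 [319. 188. 335. 243.] ctr [531.6 -18. ] size [70.5 20.9] ang 1.62
top clamp_pad 0.45 [325. 207. 331. 212.] ctr [575.1 -16.3] size [11.9 11.9] ang 1.69
top rivet_jar 0.71 [242. 160. 267. 186.] ctr [665.4 169.5] size [55.5 57.5] ang 1.9
top rivet_jar 0.67 [272. 163. 412. 276.] ctr [559.7 -48.8] size [359.7 272.4] ang 88.37
top parts_tray 0.63 [177. 182. 237. 227.] ctr [582.7 288.4] size [100.6 143.7] ang 13.13
top parts_tray 0.54 [269. 159. 414. 275.] ctr [560.7 -52.9] size [372.
[... 1091 characters left out ...]
er 0.73 [336. 146. 355. 197.] ctr [591.5  95.2] size [ 21.6 184.8] ang 42.9
scene handle_lever 0.73 [213. 211. 302. 275.] ctr [ 650.5 -184.2] size [ 93.1 156.5] ang 88.02
scene clamp_pad 0.65 [300. 187. 308. 192.] ctr [567.5 -10.3] size [17.  28.2] ang 52.41
scene rivet_jar 0.71 [370. 158. 433. 202.] ctr [630.4 229.9] size [111.2 165.5] ang 13.0
scene rivet_jar 0.7 [217. 207. 296. 276.] ctr [ 587.9 -151.5] size [105.6 173.5] ang 87.94
scene parts_tray 0.76 [369. 158. 433. 197.] ctr [595.5 275.6] size [116.5 177.4] ang 13.09
scene spoon 0.81 [155. 251. 206. 311.] ctr [ 523.8 -315.6] size [200.6  47.9] ang 3.6
scene spoon 0.26 [184. 150. 388. 322.] ctr [552.1  30.6] size [326.7 572.5] ang 3.57
```

```bash
python3 - <<'E'
from h import *
c=camera_info("wrist");R=cv2.Rodrigues(c['rvec'])[0];C=-R.T@c['tvec'];print(C,R);o=get_obs();T=o['tool_rot'];print(T.T@(C-o['eef_pos']),R@T)
c=camera_info("top")
for p in [(277,162),(412,170),(408,275),(270,268)]: print(p,unproj(c,p,.018))
P=unproj(c,[(277,162),(412,170),(408,275),(270,268)],.018)
print(P.mean(0),np.degrees(np.arctan2(*(P[0]-P[3])[[1,0]])),np.degrees(np.arctan2(*(P[1]-P[2])[[1,0]])),np.degrees(np.arctan2(*(P[0]-P[1])[[1,0]])),np.degrees(np.arctan2(*(P[3]-P[2])[[1,0]])))
E
```

```text
[ 0.04786    -0.55310951  0.37307434] [[-2.28142944e-01  9.73627613e-01  2.62438071e-04]
 [ 9.26415534e-01  2.16997154e-01  3.07679205e-01]
 [ 2.99508022e-01  7.04379664e-02 -9.51490114e-01]]
[ 0.00042472 -0.07884994 -0.14179052] [[ 9.99998994e-01 -1.39696471e-03 -2.44469810e-04]
 [ 1.25397897e-03  9.51488849e-01 -3.07680674e-01]
 [ 6.62429341e-04  3.07680058e-01  9.51489644e-01]]
(277, 162) [[0.70452919 0.11696104 0.018     ]]
(412, 170) [[ 0.69506915 -0.24598427  0.018     ]]
(408, 275) [[ 0.41449949 -0.23954621  0.018     ]]
(270, 268) [[0.42384351 0.12553002 0.018     ]]
[ 0.55948534 -0.06075985  0.018     ] -1.7486244995632512 -1.3145004533779365 88.50694288105791 88.53385025139029
```

```bash
python3 -m crank '[[20,22,6,-0.02,-1],[26,30,6,-0.03,-1],[26,30,6,-0.03,-1],[26,30,6,-0.03,-1],[26,30,6,-0.03,-1],[26,30,6,-0.03,-1],[26,30,6,-0.03,-1],[26,30,6,-0.03,-1],[26,30,6,-0.03,-1],[26,30,6,-0.02,-1]]'
```

```text
time_s: 2.18
eef_pos: [0.3796, -0.2419, 0.292]
tool_rot: [[0.053, 0.999, 0.001], [0.999, -0.053, -0.0], [-0.0, 0.001, -1.0]]
wrist_force: [1.7, -0.9, 0.1]
opening: 0.998
```

```bash
python3 -m crank '[[26,30,4,0,-1],[26,30,4,0,-1],[26,30,0,0,-1],[26,30,0,0,-1],[20,20,0,0,-1],[10,6,0,0,-1],[0,0,0,0,-1],[0,0,0,0,-1],[0,0,0,0,-1],[0,0,0,0,-1]]'; python3 - <<'E'
from h import *
im=snapshot("wrist"); cv2.imwrite("pics/b_wrist.png",im[:,:,::-1])
E
```

```text
time_s: 3.02
eef_pos: [0.5121, -0.0986, 0.2998]
tool_rot: [[0.052, 0.999, 0.001], [0.999, -0.052, -0.0], [-0.0, 0.001, -1.0]]
wrist_force: [-1.0, 0.4, 0.2]
opening: 1.0
```

View pics/b_wrist.png

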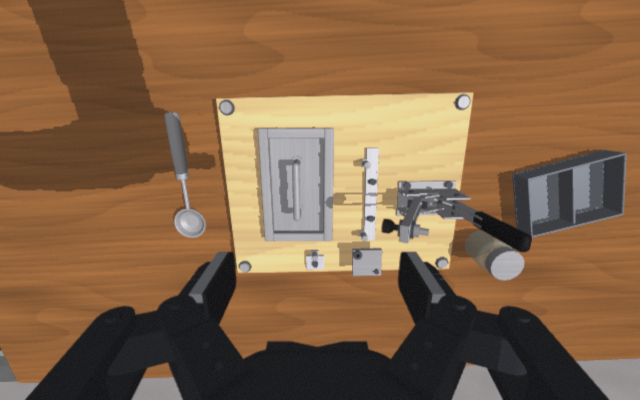

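The wrist picture shows the lid at about (297,184), with its bar from (296,160) to (297,217). The fence pins are near (363,163) and (364,237), and the end stop's pin near (315,260). The bush plate is at (367,262), and the clamp handle's tip at (518,238). I enlarge it for precise points.

```bash
python3 - <<'E'
import cv2
im=cv2.imread("pics/b_wrist.png")
cv2.imwrite("pics/b_crop.png",cv2.resize(im[85:285,210:410],None,fx=3,fy=3,interpolation=cv2.INTER_CUBIC))
cv2.imwrite("pics/b_crop2.png",cv2.resize(im[85:285,340:540],None,fx=3,fy=3,interpolation=cv2.INTER_CUBIC))
E
```

```text
(no output)
```

View pics/b_crop.png

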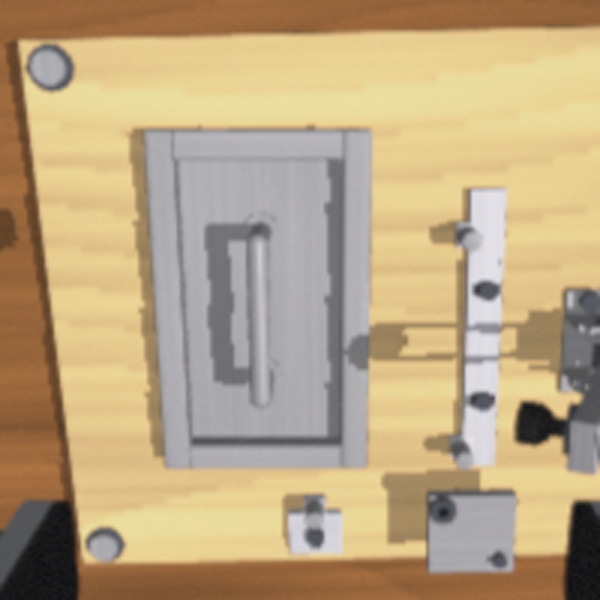

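View pics/b_crop2.png

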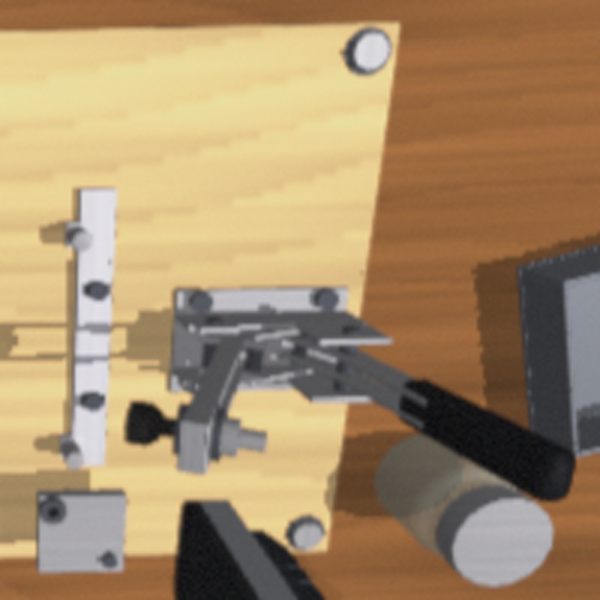

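```bash
python3 - <<'E'
from h import *
c=camera_info("wrist")
def w(pts,z,ox): return unproj(c,[(ox+u/3,85+v/3) for u,v in pts],z)[:,:2]*1000
bed=np.r_[w([(20,42),(82,563)],.018,210),w([(328,552),(399,23)],.018,340)]
J=np.array([(-155,-155),(130,-155),(130,210),(-155,210)],float)
def fit(J,B):
    a=J-J.mean(0);b=B-B.mean(0);H=a.T@b
    th=np.arctan2(H[0,1]-H[1,0],H[0,0]+H[1,1]);R=np.array([[np.cos(th),-np.sin(th)],[np.sin(th),np.cos(th)]])
    t=B.mean(0)-R@J.mean(0);return th,R,t,B-(J@R.T+t)
print(bed); th,R,t,r=fit(J,bed); print("jig",np.degrees(th),t,np.round(r,1))
lid=w([(145,130),(371,130),(367,467),(168,467)],.034,210)
L=np.array([(-88,-54),(-88,54),(88,54),(88,-54)],float)
tl,Rl,cl,r=fit(L,lid); print("lid",np.degrees(tl),cl,np.round(r,1)); print("lid in jig",R.T@(cl-t))
print("bar",w([(258,222),(262,402)],.060,210),w([(258,222),(262,402)],.060,210).mean(0))
for n,p in [("f1",(471,240)),("f2",(462,457)),("end",(314,501))]:
    q=w([p],.040,210)[0]; print(n,q,R.T@(q-t))
q=w([(98,531)],.048,340)[0] if 0 else w([(427,491),(515,490),(515,573),(428,571)],.048,210); print("bush",q.mean(0),R.T@(q.mean(0)-t), "expect",R@[97,63]+t)
np.savez("jig.npz",R=R,t=t,th=th)
print(R)
E
```

```text
[[ 414.72319411 -234.51370489]
 [ 696.46583471 -244.11334795]
 [ 707.91492006  119.6165528 ]
 [ 424.76760052  126.4025319 ]]
jig -1.684769129492774 [572.65396913 -86.00761072] [[ 1.6  1.9]
 [-1.6  0.6]
 [-0.9 -0.5]
 [ 0.9 -2.1]]
lid -2.6634380858902547 [ 546.52209817 -128.18811343] [[ 0.8  1. ]
 [ 1.2 -1.4]
 [-0.9 -1. ]
 [-1.2  1.4]]
lid in jig [-24.88044525 -42.93055942]
bar [[ 498.34041339 -125.34215768]
 [ 585.81066631 -129.86072952]] [ 542.07553985 -127.6014436 ]
f1 [515.62283505 -25.70730234] [-58.77934124  58.59749559]
f2 [629.88391305 -29.96564877] [55.55754059 57.70032638]
end [ 651.54629344 -108.29743006] [ 79.51355255 -19.96070744]
bush [669.63035527 -26.35194665] [95.1805561  62.48103285] expect [671.46427056 -25.88669646]
[[ 0.99956771  0.02940053]
 [-0.02940053  0.99956771]]
```

```bash
python3 -m crank '[[5,-4,-25,0,0],[5,-5,-30,0,0],[5,-5,-30,0,0],[5,-5,-30,0,0],[5,-5,-30,0,0],[4,-3,-30,0,0],[4,-3,-20,0,0],[0,0,-5,0,0],[0,0,0,0,0],[0,0,0,0,0]]'; python3 - <<'E'
from h import *
im=snapshot("wrist"); cv2.imwrite("pics/c_wrist.png",im[:,:,::-1])
print(get_obs()['eef_pos'])
c=camera_info("wrist"); print(proj(c,get_obs()['eef_pos']))
E
```

```text
time_s: 3.9
eef_pos: [0.5462, -0.1281, 0.1008]
tool_rot: [[0.051, 0.999, 0.002], [0.999, -0.051, -0.001], [-0.0, 0.002, -1.0]]
wrist_force: [0.5, -0.0, 0.7]
opening: 0.502
[ 0.54668744 -0.12796038  0.10133601]
[[315.63936262 254.96652548]]
```

View pics/c_wrist.png

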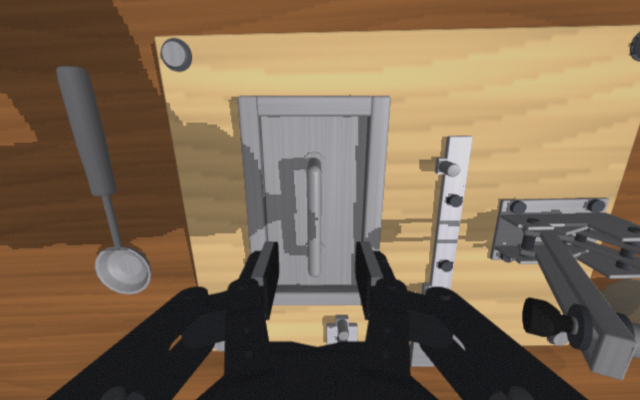

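```bash
python3 - <<'E'
from h import *
c=camera_info("wrist"); print(unproj(c,[(314,153),(315,277)],.058)*1000)
L=unproj(c,[(239,97),(390,97),(381,304),(250,304)],.034)*1000; print(L, L.mean(0))
E
```

```text
[[ 496.06921105 -126.61406886   58.        ]
 [ 589.68190522 -130.79960967   58.        ]]
[[ 458.33068527 -177.09133723   34.        ]
 [ 463.56174195  -72.18390227   34.        ]
 [ 636.07585344  -74.84094778   34.        ]
 [ 630.32553701 -190.66367264   34.        ]] [ 547.07345442 -128.69496498   34.        ]
```

```bash
python3 -m crank '[[0,0,-18,0,0],[0,0,-20,0,0],[0,0,-16,0,0],[0,0,-8,0,0],[0,0,-2,0,0],[0,0,0,0,1],[0,0,0,0,1],[0,0,0,0,1],[0,0,0,0,1],[0,0,0,0,1]]'
```

```text
time_s: 4.78
eef_pos: [0.5469, -0.1278, 0.037]
tool_rot: [[0.051, 0.999, 0.003], [0.999, -0.051, -0.001], [-0.0, 0.003, -1.0]]
wrist_force: [-0.7, 0.7, 6.3]
opening: 0.091
```

```bash
python3 -m crank '[[0,0,0,0,1],[0,0,0,0,1],[0,0,0,0.003,1],[1,2,0,0.004,1],[2,4,0,0.004,1],[3,5,0,0.004,1],[3,5,0,0.002,1],[2,4,0,0,1],[0,0,0,0,1],[0,0,0,0,1]]'; python3 -c "
from cell import *
o=get_obs();print(o['wrist_force'],o['moment'],o['opening'])"
```

```text
time_s: 5.62
eef_pos: [0.5579, -0.108, 0.037]
tool_rot: [[0.033, 0.999, 0.003], [0.999, -0.033, -0.001], [-0.001, 0.003, -1.0]]
wrist_force: [-0.9, -0.4, 5.9]
opening: 0.09
[-0.85961306 -0.37316206  5.93854223] [-0.2853997   0.30545232  0.03471221] 0.09049954368073755
```

```bash
python3 -m crank '[[0,1,0.4,0,1],[1,3,0,0,1],[2,4,0,0,1],[2,4,0,0,1],[2,2,0,0.003,1],[0,0,0,0,1],[0,0,0,0,1],[0,0,0,0,1],[0,0,0,0,1],[0,0,0,0,1]]'; python3 - <<'E'
from h import *
o=get_obs();print(o['wrist_force'],o['moment'],o['eef_pos'])
for n in ["wrist","top"]:
    im=snapshot(n); cv2.imwrite(f"pics/d_{n}.png",im[:,:,::-1])
E
```

```text
time_s: 6.45
eef_pos: [0.5641, -0.0941, 0.037]
tool_rot: [[0.031, 1.0, 0.001], [1.0, -0.031, -0.001], [-0.001, 0.001, -1.0]]
wrist_force: [-2.3, -1.4, 7.0]
opening: 0.092
[-2.30919484 -1.42253282  7.04140904] [-0.652269    0.81138894 -0.02343597] [ 0.56408252 -0.09405185  0.03696547]
```

View pics/d_wrist.png

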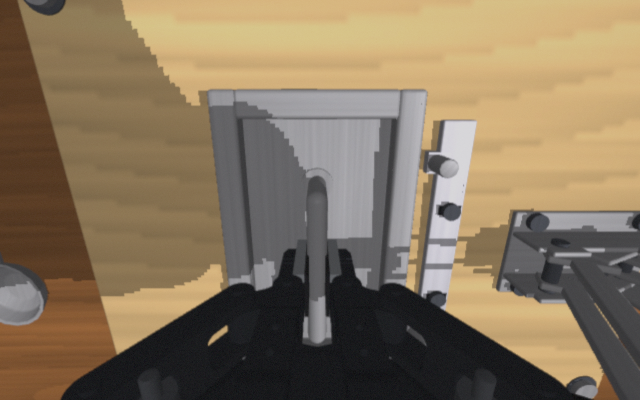

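```bash
python3 -m crank '[[0.2,0.5,0.6,0,1],[0.2,0.5,0,0,1],[0.2,0.5,0,0,1],[0.2,0.5,0,0,1],[0.2,0.5,0,0,1],[0.2,0.5,0,0,1],[0.2,0,0,0,1],[0.2,0,0,0,1],[0,0,0,0,1],[0,0,0,0,1]]'; python3 -c "
from cell import *
o=get_obs();print(o['wrist_force'],o['moment'],o['eef_pos'])"
```

```text
time_s: 7.38
eef_pos: [0.5652, -0.0912, 0.037]
tool_rot: [[0.031, 1.0, -0.0], [1.0, -0.031, -0.001], [-0.001, -0.0, -1.0]]
wrist_force: [-3.3, -2.8, 7.8]
opening: 0.091
[-3.31195466 -2.80113594  7.80757843] [-1.11995461  0.89919634 -0.03763253] [ 0.56515668 -0.09119674  0.03699107]
```

```bash
python3 -m crank '[[0.2,0.3,0.3,0,1],[0.2,0.3,0.3,0,1],[0.2,0.3,0.3,0,1],[0.2,0.3,0.3,0,1],[0.2,0.3,0.3,0,1],[0,0,0,0,1],[0,0,0,0,1],[0,0,0,0,1],[0,0,0,0,1],[0,0,0,0,1]]'; python3 -c "
from cell import *
o=get_obs();print(o['wrist_force'],o['moment'],o['eef_pos'])"
```

```text
time_s: 8.22
eef_pos: [0.5662, -0.0891, 0.0375]
tool_rot: [[0.031, 1.0, -0.001], [1.0, -0.031, 0.0], [0.0, -0.001, -1.0]]
wrist_force: [0.3, -0.1, -2.7]
opening: 0.095
[ 0.34584433 -0.09696129 -2.66435044] [ 0.02821608 -0.03910358  0.00547849] [ 0.566162   -0.08905834  0.03749707]
```

```bash
python3 -m crank '[[0.3,0.3,-0.3,0,1],[0.3,0.3,-0.3,0,1],[0.3,0.3,0,0,1],[0.3,0.3,0,0,1],[0.3,0.3,0,0,1],[0,0,0,0,1],[0,0,0,0,1],[0,0,0,0,1],[0,0,0,0,1],[0,0,0,0,1]]'; python3 -c "
from cell import *
o=get_obs();print(o['wrist_force'],o['moment'],o['eef_pos'])"
```

```text
time_s: 9.05
eef_pos: [0.5679, -0.0877, 0.0372]
tool_rot: [[0.031, 1.0, 0.0], [1.0, -0.031, 0.0], [0.0, 0.0, -1.0]]
wrist_force: [-0.2, 0.1, -1.7]
opening: 0.093
[-0.22595996  0.14483866 -1.66258362] [ 0.09714969 -0.08866449  0.00636468] [ 0.56788078 -0.08765586  0.03718834]
```

```bash
python3 -m crank '[[0.2,0.2,-0.2,0,1],[0.2,0.2,0,0,1],[0.2,0.2,0,0,1],[0.2,0.2,0,0,1],[0.2,0.2,0,0,1],[0.2,0.2,0,0,1],[0,0,0,0,1],[0,0,0,0,1],[0,0,0,0,1],[0,0,0,0,1]]'; python3 - <<'E'
from h import *
o=get_obs();print(o['wrist_force'],o['moment'],o['eef_pos'])
im=snapshot("wrist"); cv2.imwrite("pics/e_wrist.png",im[:,:,::-1])
E
```

```text
time_s: 9.88
eef_pos: [0.5688, -0.0868, 0.0371]
tool_rot: [[0.031, 1.0, -0.0], [1.0, -0.031, -0.0], [-0.0, -0.0, -1.0]]
wrist_force: [-3.1, -1.6, 0.2]
opening: 0.092
[-3.0788401  -1.61649538  0.16222951] [-0.87307493  0.6266701   0.05729726] [ 0.56884749 -0.0867637   0.03705105]
```

View pics/e_wrist.png

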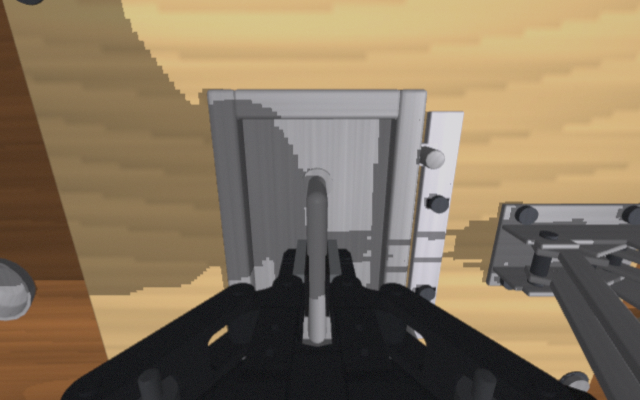

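```bash
python3 -m crank '[[0,0.15,0,0,1],[0,0.15,0,0,1],[0,0.15,0,0,1],[0,0.15,0,0,1],[0,0,0,0,1],[0,0,0,0,1],[0,0,0,0,1],[0,0,0,0,1],[0,0,0,0,1],[0,0,0,0,1]]'; python3 - <<'E'
from h import *
o=get_obs();print(o['wrist_force'],o['moment'],o['eef_pos'])
E
```

```text
time_s: 10.77
eef_pos: [0.5689, -0.0866, 0.0371]
tool_rot: [[0.031, 1.0, -0.0], [1.0, -0.031, -0.001], [-0.001, -0.0, -1.0]]
wrist_force: [-2.1, -5.6, -0.9]
opening: 0.091
[-2.0593436  -5.55243843 -0.89538037] [-1.90947532  0.71847564  0.0605142 ] [ 0.5689086  -0.08663614  0.03710422]
```

```bash
python3 -m crank '[[0.2,0,0,0,1],[0.2,0,0,0,1],[0.2,0,0,0,1],[0.2,0,0,0,1],[0.2,0,0,0,1],[0,0,0,0,1],[0,0,0,0,1],[0,0,0,0,1],[0,0,0,0,1],[0,0,0,0,1]]'; python3 - <<'E'
from h import *
o=get_obs();print(o['wrist_force'],o['moment'],o['eef_pos'])
E
```

```text
time_s: 11.6
eef_pos: [0.569, -0.0866, 0.037]
tool_rot: [[0.031, 1.0, -0.002], [1.0, -0.031, -0.001], [-0.001, -0.002, -1.0]]
wrist_force: [-4.5, -5.2, 2.1]
opening: 0.091
[-4.45803626 -5.24792673  2.10098169] [-1.77871083e+00  1.61512026e+00  1.77082044e-03] [ 0.56895191 -0.08663071  0.03703865]
```

```bash
python3 -m crank '[[0.2,0.1,0,0,1],[0.2,0.1,0,0,1],[0.2,0.1,0,0,1],[0.2,0.1,0,0,1],[0.2,0,0,0,1],[0,0,0,0,1],[0,0,0,0,1],[0,0,0,0,1],[0,0,0,0,1],[0,0,0,0,1]]'; python3 - <<'E'
from h import *
o=get_obs();print(o['wrist_force'],o['moment'],o['eef_pos'])
for n in ["scene","top"]:
    im=snapshot(n)
    c=camera_info(n); p=proj(c,[[.63,-.09,.03]])[0].astype(int)
    im=im[max(0,p[1]-50):p[1]+50,p[0]-65:p[0]+65]
    cv2.imwrite(f"pics/f_{n}.png",cv2.resize(im[:,:,::-1],None,fx=6,fy=6,interpolation=cv2.INTER_CUBIC))
E
```

```text
time_s: 12.43
eef_pos: [0.5693, -0.0866, 0.037]
tool_rot: [[0.031, 1.0, -0.003], [1.0, -0.031, -0.002], [-0.002, -0.003, -1.0]]
wrist_force: [-6.2, -6.6, 4.6]
opening: 0.092
[-6.20843583 -6.57513162  4.64966234] [-2.12175743  2.12882677  0.0420081 ] [ 0.56934333 -0.08661942  0.03700168]
```

View pics/f_scene.png

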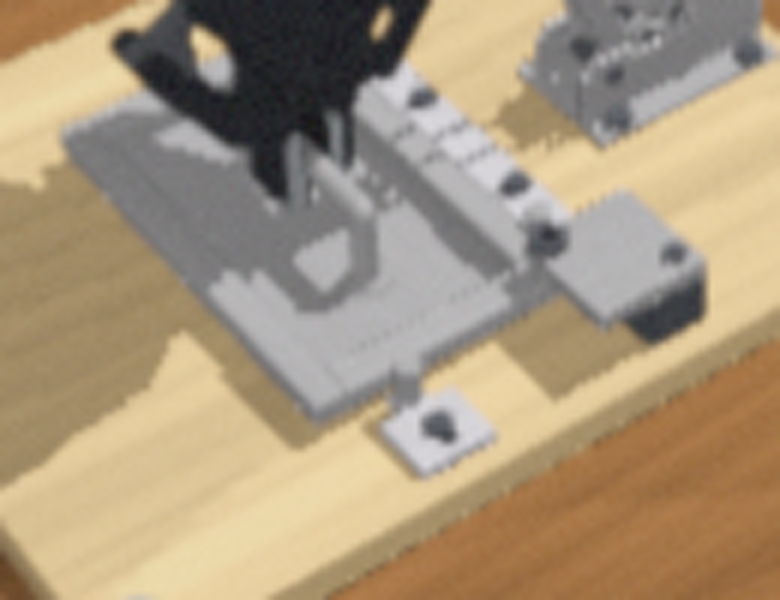

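View pics/f_top.png

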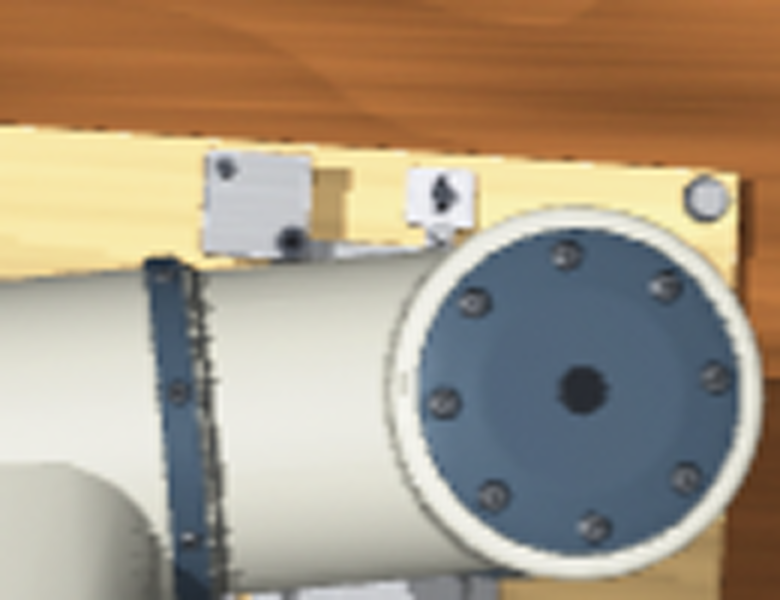

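The scene picture shows the lid's +x edge touching the end stop's pin at crop (405,375), and its +y edge up against the fence pins. I now raise both forces to about 10 N.

```bash
python3 -m crank '[[0.3,0.1,0.1,0,1],[0.3,0.1,0.1,0,1],[0.3,0.1,0.1,0,1],[0.3,0.1,0,0,1],[0.3,0,0,0,1],[0,0,0,0,1],[0,0,0,0,1],[0,0,0,0,1],[0,0,0,0,1],[0,0,0,0,1]]'; python3 - <<'E'
from h import *
o=get_obs();print(o['wrist_force'],o['moment'],o['eef_pos'])
E
```

```text
time_s: 13.37
eef_pos: [0.5704, -0.0867, 0.037]
tool_rot: [[0.031, 0.999, -0.005], [1.0, -0.031, -0.002], [-0.002, -0.004, -1.0]]
wrist_force: [-6.8, -7.7, 2.2]
opening: 0.092
[-6.7782369  -7.72612109  2.24016743] [-2.73609248  2.25104735  0.05452667] [ 0.57037877 -0.08666368  0.03703741]
```

```bash
python3 - <<'E'
from h import *
n="scene"
im=snapshot(n);c=camera_info(n); p=proj(c,[[.63,-.09,.03]])[0].astype(int)
im=im[max(0,p[1]-50):p[1]+50,p[0]-65:p[0]+65]
new=cv2.resize(im[:,:,::-1],None,fx=6,fy=6,interpolation=cv2.INTER_CUBIC)
cv2.imwrite("pics/g_scene.png",new[300:500,250:550].repeat(2,0).repeat(2,1))
old=cv2.imread("pics/f_scene.png")
cv2.imwrite("pics/g_old.png",old[300:500,250:550].repeat(2,0).repeat(2,1))
d=cv2.absdiff(new,old).max(2); print(d[330:480,200:600].max())
a=cv2.cvtColor(old[150:450,50:550],6).astype(np.float32);b=cv2.cvtColor(new[150:450,50:550],6).astype(np.float32)
print(cv2.phaseCorrelate(a[150:],b[150:]))
E
```

```text
44
((0.025203943923258976, -0.007882831622012532), 0.5830922013346355)
```

View pics/g_scene.png

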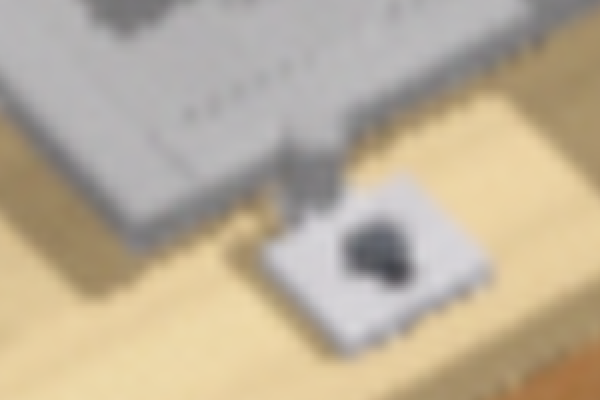

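View pics/g_old.png

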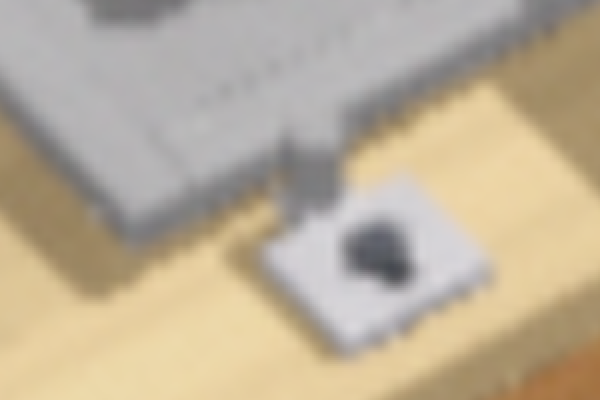

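Between the two pictures the lid crept about 1 mm, so part of the x force is friction and the end pin may not be bearing yet. I ease off in y, seek the end pin in x alone, then press both.

```bash
python3 -m crank '[[0,-0.3,0.2,0,1],[0,-0.3,0,0,1],[0,-0.3,0,0,1],[0.2,0,0,0,1],[0.2,0,0,0,1],[0.2,0,0,0,1],[0,0,0,0,1],[0,0,0,0,1],[0,0,0,0,1],[0,0,0,0,1]]'; python3 - <<'E'
from h import *
o=get_obs();print(o['wrist_force'],o['moment'],o['eef_pos'])
E
```

```text
time_s: 14.25
eef_pos: [0.571, -0.0867, 0.037]
tool_rot: [[0.032, 0.999, -0.004], [0.999, -0.032, -0.001], [-0.001, -0.004, -1.0]]
wrist_force: [-7.1, -4.3, 1.8]
opening: 0.089
[-7.0676863  -4.26509578  1.82930541] [-1.61598775  2.19607342  0.03055265] [ 0.5710383  -0.08674219  0.03703177]
```

```bash
python3 -m crank '[[0.2,0,0,0,1],[0.2,0,0,0,1],[0.2,0,0,0,1],[0.2,0,0,0,1],[0,0,0,0,1],[0,0,0,0,1],[0,0,0,0,1],[0,0,0,0,1],[0,0,0,0,1],[0,0,0,0,1]]'; python3 - <<'E'
from h import *
o=get_obs();print(o['wrist_force'],o['moment'],o['eef_pos'])
E
```

```text
time_s: 15.08
eef_pos: [0.5711, -0.0868, 0.037]
tool_rot: [[0.032, 0.999, -0.006], [0.999, -0.032, -0.001], [-0.001, -0.006, -1.0]]
wrist_force: [-9.0, -4.8, 3.5]
opening: 0.096
[-8.98132189 -4.78829619  3.53444199] [-1.50627393  2.95885502  0.00576814] [ 0.57107878 -0.086765    0.03703196]
```

```bash
python3 -m crank '[[0.2,0,0.1,0,1],[0.2,0,0.1,0,1],[0.2,0,0.1,0,1],[0.2,0,0,0,1],[0.2,0,0,0,1],[0,0,0,0,1],[0,0,0,0,1],[0,0,0,0,1],[0,0,0,0,1],[0,0,0,0,1]]'; python3 - <<'E'
from h import *
o=get_obs();print(o['wrist_force'],o['moment'],o['eef_pos'])
E
```

```text
time_s: 15.92
eef_pos: [0.5711, -0.0867, 0.037]
tool_rot: [[0.032, 0.999, -0.008], [0.999, -0.032, -0.001], [-0.001, -0.008, -1.0]]
wrist_force: [-10.8, -4.4, 4.8]
opening: 0.092
[-10.7944949   -4.35569266   4.81648484] [-1.36976373  3.63391835  0.01038201] [ 0.57109568 -0.0867359   0.03702146]
```

```bash
python3 -m crank '[[0.1,0.2,0.1,0,1],[0.1,0.2,0.1,0,1],[0.1,0.2,0,0,1],[0.1,0.2,0,0,1],[0.1,0.2,0,0,1],[0.1,0.2,0,0,1],[0.1,0.2,0,0,1],[0.1,0.2,0,0,1],[0,0,0,0,1],[0,0,0,0,1]]'; python3 - <<'E'
from h import *
o=get_obs();print(o['wrist_force'],o['moment'],o['eef_pos'])
E
```

```text
time_s: 16.75
eef_pos: [0.5711, -0.0867, 0.0371]
tool_rot: [[0.032, 0.999, -0.01], [0.999, -0.032, -0.003], [-0.003, -0.01, -1.0]]
wrist_force: [-12.3, -10.0, 4.1]
opening: 0.094
[-12.31550204  -9.99139989   4.05369884] [-3.21006332  3.96131547  0.04381974] [ 0.57108368 -0.08665454  0.03705305]
```

```bash
python3 -m crank '[[0,0,0,0,0.8],[0,0,0,0,0.6],[0,0,0,0,0.4],[0,0,0,0,0.3],[0,0,0,0,0.3],[0,0,0,0,0.3],[0,-1,0,0,0.3],[-1,-1,0,0,0.3],[0,0,5,0,0.3],[0,0,15,0,0.3]]'; python3 -m crank '[[0,0,25,0,0.3],[-6,0,30,0,0.3],[-12,0,30,0,0.3],[-12,0,30,0,0.5],[-12,0,30,0,1],[0,0,20,0,1],[0,0,20,0,1],[0,0,0,0,1],[0,0,0,0,1],[0,0,0,0,1]]';  python3 - <<'E'
from h import *
o=get_obs();print(o['wrist_force'],o['moment'],o['eef_pos'])
for n in ["wrist","scene","top"]:
    im=snapshot(n); cv2.imwrite(f"pics/h_{n}.png",im[:,:,::-1])
E
```

```text
time_s: 17.58
eef_pos: [0.5731, -0.0862, 0.0563]
tool_rot: [[0.032, 0.999, -0.004], [0.999, -0.032, 0.0], [0.0, -0.004, -1.0]]
wrist_force: [0.2, 1.1, -0.4]
opening: 0.35
time_s: 18.42
eef_pos: [0.5324, -0.0862, 0.2426]
tool_rot: [[0.031, 1.0, -0.001], [1.0, -0.031, 0.0], [0.0, -0.001, -1.0]]
wrist_force: [-0.7, 0.6, -0.0]
opening: -0.002
[-0.74298864  0.59919206 -0.00783974] [ 0.02100774 -0.00124694  0.02344941] [ 0.53242974 -0.08618631  0.24258456]
```

View pics/h_wrist.png

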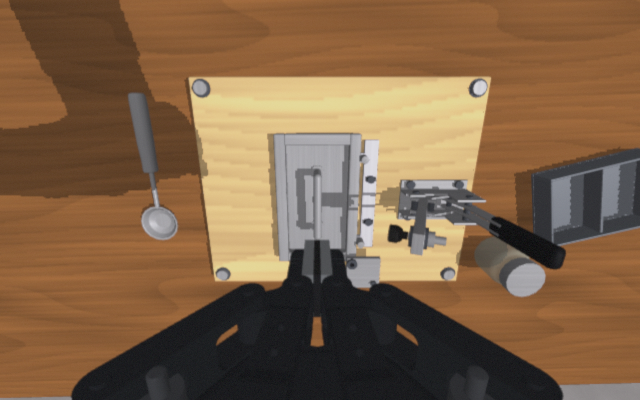

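```bash
python3 - <<'E'
import cv2
im=cv2.imread("pics/h_wrist.png")[120:290,260:400]
a=cv2.resize(im,None,fx=3.4,fy=3.4,interpolation=cv2.INTER_CUBIC)
im=cv2.imread("pics/h_scene.png")[195:295,215:345]
b=cv2.resize(im,None,fx=5,fy=5,interpolation=cv2.INTER_CUBIC)
cv2.imwrite("pics/i1.png",a);cv2.imwrite("pics/i2.png",b)
E
```

```text
(no output)
```

View pics/i1.png

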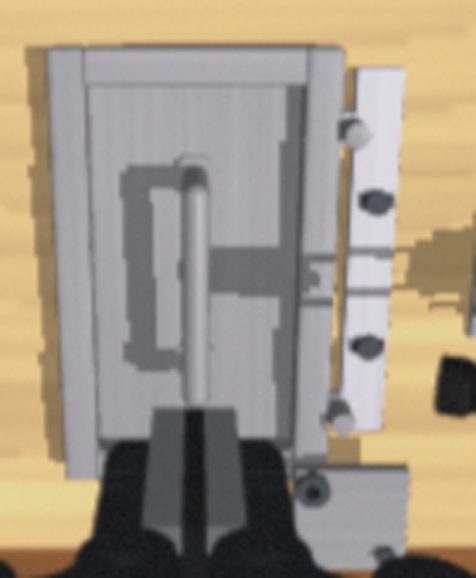

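View pics/i2.png

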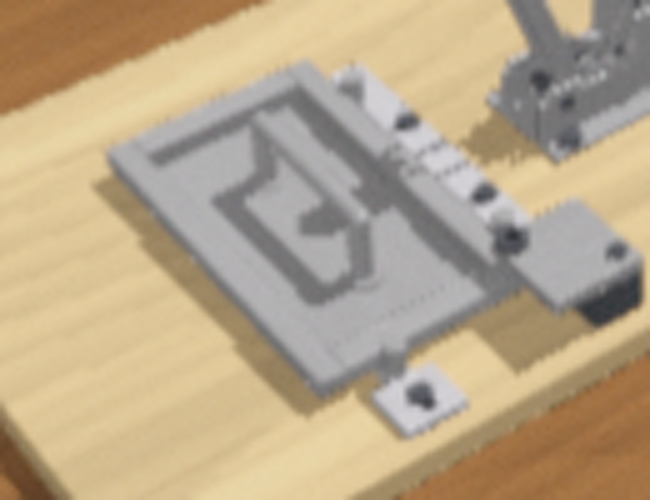

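View pics/h_scene.png

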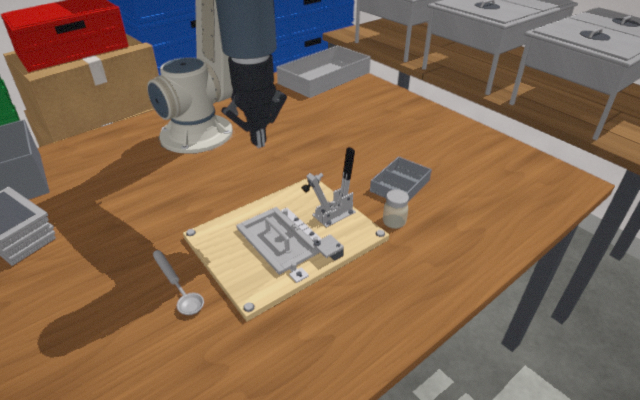

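Both fence pins, at crop (352,131) and (343,412), sit close on the lid's edge with like gaps. The end pin, at crop (390,358), touches the lid. Next I check the handle's position.

```bash
python3 - <<'E'
from h import *
g=np.load("jig.npz");R=g['R'];t=g['t']
def lever(phi,r,zz=0):
    p=np.radians(phi); y=184+r*np.cos(p)-zz*np.sin(p); z=60+r*np.sin(p)+zz*np.cos(p)
    return np.r_[(R@[0,y]+t),z]/1000
for cam in ["wrist","scene"]:
    c=camera_info(cam)
    d=outline_of(cam,"handle_lever"); print(cam,d[0]['confidence'],d[0]['extent'])
    for phi in (83,80,76): print(phi,[np.round(proj(c,lever(phi,r))[0],1) for r in (44,83,122)])
    im=snapshot(cam); m=proj(c,lever(80,83))[0].astype(int); cv2.imwrite(f"pics/j_{cam}.png",cv2.resize(im[m[1]-50:m[1]+50,m[0]-60:m[0]+60,::-1],None,fx=5,fy=5)); print("off",m-[60,50])
E
```

```text
wrist 0.83 [463.4, 205.4, 569.1, 267.7]
83 [array([494. , 224.7]), array([523.5, 240.8]), array([562.5, 262. ])]
80 [array([495.9, 224.6]), array([527.6, 240.5]), array([569.3, 261.4])]
76 [array([498.4, 224.3]), array([532.7, 239.9]), array([577.6, 260.3])]
off [467 190]
scene 0.9 [338.1, 152.4, 352.5, 197.6]
83 [array([346.2, 178.8]), array([348.5, 163.7]), array([350.8, 148. ])]
80 [array([347. , 178.5]), array([349.9, 163.3]), array([353. , 147.4])]
76 [array([348. , 178.3]), array([351.9, 162.9]), array([355.9, 146.9])]
off [289 113]
```

View pics/j_wrist.png

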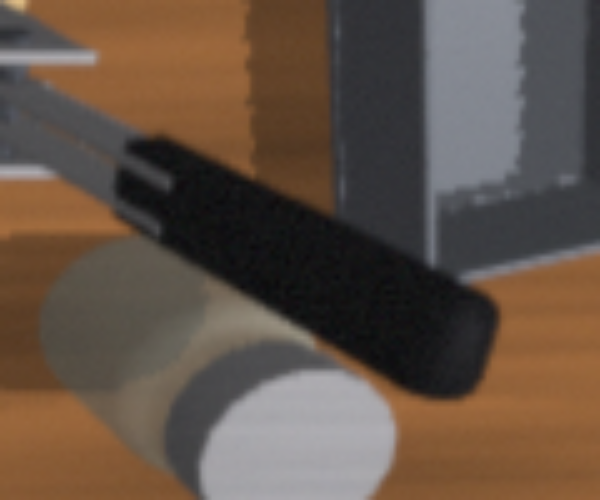

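View pics/j_scene.png

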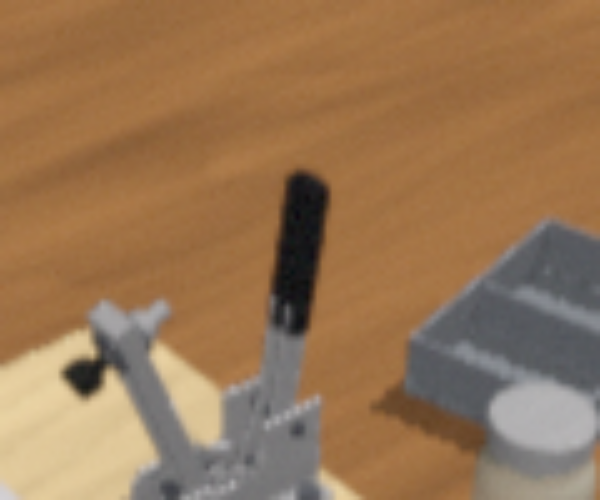

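```bash
python3 -m crank '[[6,20,0,0,1],[9,30,0,0,1],[9,30,0,0,1],[9,30,0,0,1],[6,26,0,0,1],[5,20,0,0,1],[0,0,-20,0,1],[0,0,-20,0,1],[0,0,0,0,1],[0,0,0,0,1]]'; python3 - <<'E'
from h import *
o=get_obs();print(o['wrist_force'],o['eef_pos'])
for n in ["wrist","scene"]:
    im=snapshot(n); cv2.imwrite(f"pics/k_{n}.png",im[:,:,::-1])
cv2.imwrite("pics/k_sc.png",cv2.resize(im[100:230,250:420,::-1],None,fx=4.5,fy=4.5))
E
```

```text
time_s: 19.6
eef_pos: [0.5762, 0.0693, 0.2022]
tool_rot: [[0.031, 1.0, -0.003], [1.0, -0.031, -0.001], [-0.001, -0.002, -1.0]]
wrist_force: [-0.3, -1.1, 1.1]
opening: -0.002
[-0.32767305 -1.11330059  1.09913845] [0.5761956  0.06932697 0.20224935]
```

View pics/k_wrist.png

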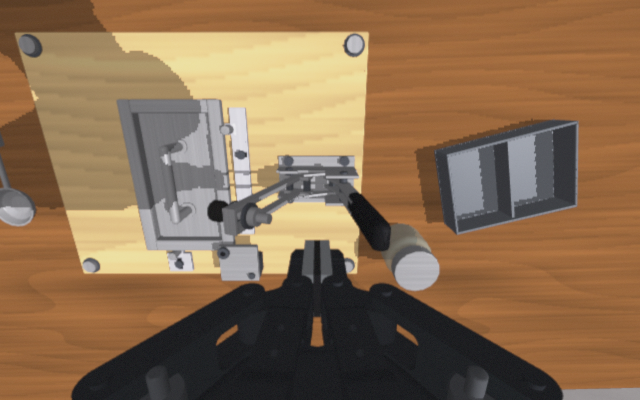

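View pics/k_sc.png

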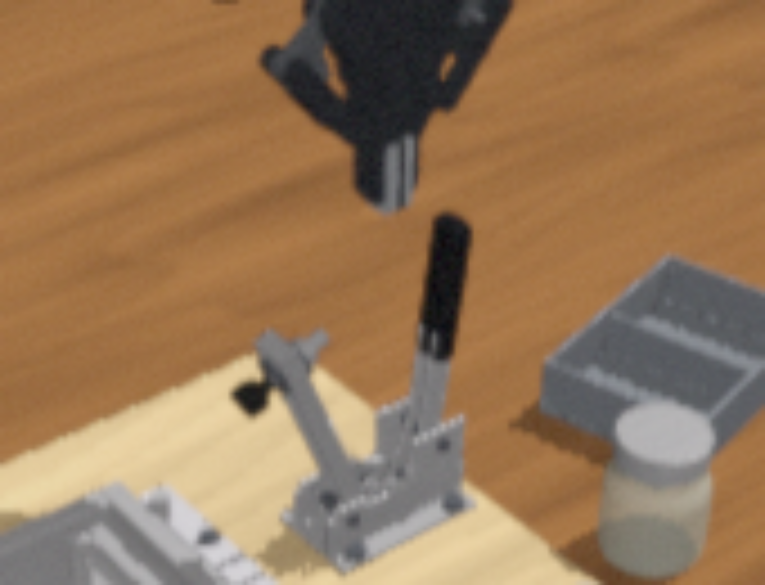

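```bash
python3 -m crank '[[0,0,-25,0,1],[0,0,-25,0,1],[0.3,4,0,0,1],[0.2,6,0,0,1],[0,4,0,0,1],[0,2,0,0,1],[0,1,0,0,1],[0,1,0,0,1],[0,0,0,0,1],[0,0,0,0,1]]'; python3 - <<'E'
from h import *
o=get_obs();print(o['wrist_force'],o['eef_pos'])
im=snapshot("scene")
cv2.imwrite("pics/l_sc.png",cv2.resize(im[100:230,250:420,::-1],None,fx=4.5,fy=4.5))
E
```

```text
time_s: 20.53
eef_pos: [0.5774, 0.0877, 0.1533]
tool_rot: [[0.031, 1.0, 0.0], [1.0, -0.031, 0.0], [0.0, 0.0, -1.0]]
wrist_force: [-0.9, -0.1, 0.1]
opening: -0.001
[-0.85566572 -0.14727331  0.08300371] [0.577352  0.0876705 0.1533068]
```

View pics/l_sc.png

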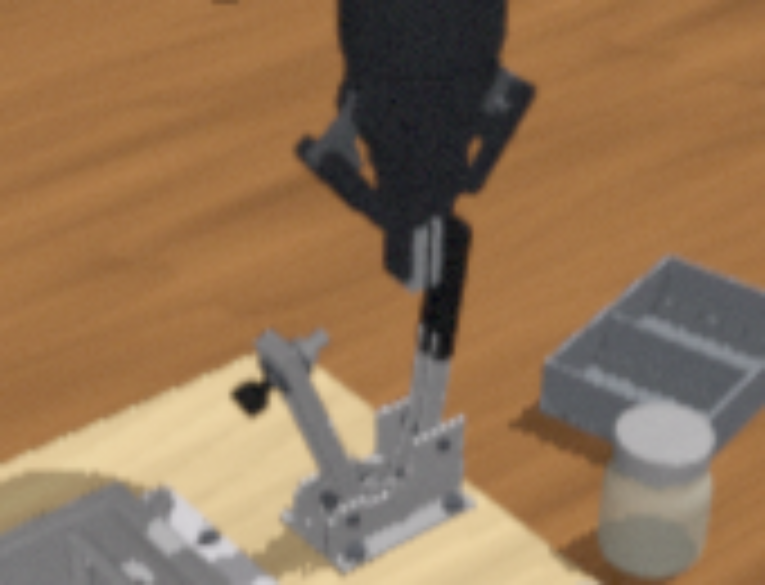

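```bash
python3 - <<'E'
import numpy as np
q=np.arange(0,1.4,0.1); p=1.457-q; r=93
y=184+r*np.cos(p)-6.5*np.sin(p); z=60+r*np.sin(p)+6.5*np.cos(p)
for a,b,c in zip(q,y,z): print(round(a,2),round(b,1),round(c,1))
print(np.round(np.diff(y),1),np.round(np.diff(z),1))
E
```

```text
0.0 188.1 153.1
0.1 197.4 152.3
0.2 206.5 150.5
0.3 215.4 147.8
0.4 224.0 144.2
0.5 232.3 139.8
0.6 240.0 134.6
0.7 247.1 128.6
0.8 253.7 121.9
0.9 259.5 114.7
1.0 264.6 106.9
1.1 268.9 98.6
1.2 272.3 89.9
1.3 274.8 81.0
[9.3 9.1 8.9 8.6 8.2 7.7 7.2 6.5 5.8 5.1 4.3 3.4 2.5] [-0.9 -1.8 -2.7 -3.6 -4.4 -5.2 -6.  -6.6 -7.3 -7.8 -8.3 -8.7 -9. ]
```

```bash
python3 -m crank '[[0,2,0,0,1],[0,2,0,0,1],[0.1,3,-0.3,0,1],[0.1,4,-0.5,0,1],[0.1,4.5,-0.8,0,1],[0.1,4.5,-1,0,1],[0.1,4.5,-1.2,0,1],[0.1,4.4,-1.5,0,1],[0.1,3,-1,0,1],[0,0,0,0,1]]'; python3 - <<'E'
from h import *
o=get_obs();print(o['wrist_force'],o['eef_pos'])
im=snapshot("scene")
cv2.imwrite("pics/m_sc.png",cv2.resize(im[100:230,250:420,::-1],None,fx=4.5,fy=4.5))
E
```

```text
time_s: 21.42
eef_pos: [0.5778, 0.1205, 0.1462]
tool_rot: [[0.03, 1.0, -0.001], [1.0, -0.03, 0.0], [0.0, -0.001, -1.0]]
wrist_force: [0.5, -0.1, -0.1]
opening: -0.0
[ 0.45968729 -0.10821628 -0.09642214] [0.57775498 0.12046335 0.14623741]
```

View pics/m_sc.png

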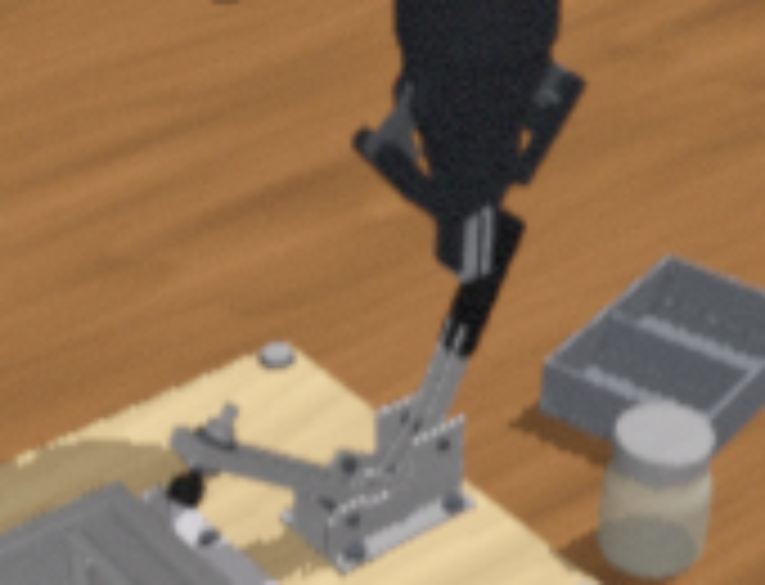

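```bash
python3 -m crank '[[0.1,4.2,-1.9,0,1],[0.1,4.1,-2.1,0,1],[0.1,4.0,-2.3,0,1],[0.1,3.9,-2.5,0,1],[0.1,3.8,-2.7,0,1],[0.1,3.6,-2.9,0,1],[0.1,3.5,-3.1,0,1],[0.1,3.3,-3.2,0,1],[0.1,3.2,-3.4,0,1],[0,0,0,0,1]]'; python3 - <<'E'
from h import *
o=get_obs();print(o['wrist_force'],o['eef_pos'])
im=snapshot("scene")
cv2.imwrite("pics/n_sc.png",cv2.resize(im[100:230,250:420,::-1],None,fx=4.5,fy=4.5))
E
```

```text
time_s: 22.3
eef_pos: [0.5783, 0.1536, 0.1214]
tool_rot: [[0.031, 1.0, -0.002], [1.0, -0.031, -0.0], [-0.0, -0.002, -1.0]]
wrist_force: [0.1, 0.3, 0.7]
opening: -0.002
[0.12784158 0.2542342  0.73046323] [0.57831632 0.15362098 0.12142594]
```

View pics/n_sc.png

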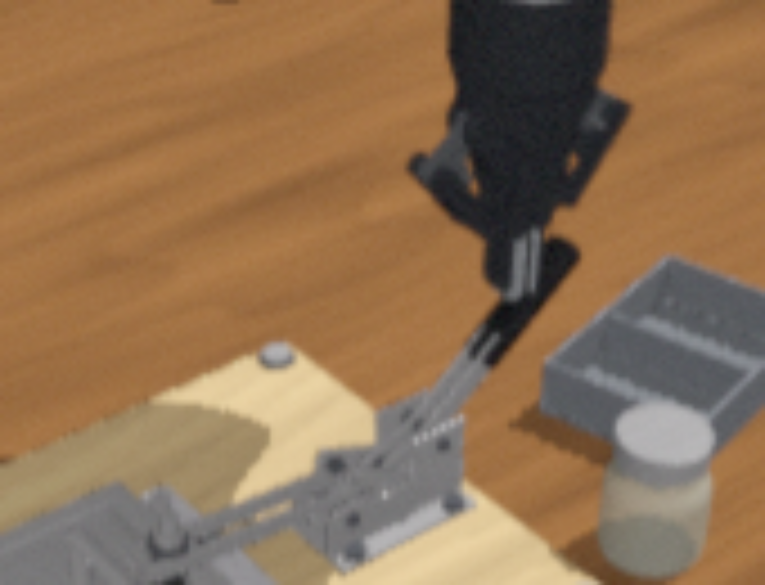

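```bash
python3 -m crank '[[0.1,2.9,-3.6,0,1],[0.1,2.7,-3.7,0,1],[0.1,2.5,-3.9,0,1],[0.1,2.3,-4.0,0,1],[0.1,1,-2,0,1],[0,0,0,0,1],[0,0,0,0,1],[0,0,0,0,1],[0,0,0,0,1],[0,0,0,0,1]]'; python3 - <<'E'
from h import *
o=get_obs();print(o['wrist_force'],o['eef_pos'])
E
```

```text
time_s: 23.18
eef_pos: [0.5798, 0.1646, 0.1074]
tool_rot: [[0.031, 1.0, 0.002], [1.0, -0.031, 0.0], [0.0, 0.002, -1.0]]
wrist_force: [-3.6, -1.2, 11.7]
opening: 0.0
[-3.64616625 -1.22144909 11.68466947] [0.57975522 0.16461179 0.10743707]
```

```bash
python3 -m crank '[[0,2.1,-4,0,1],[0,2,-4.1,0,1],[0,1.8,-4.2,0,1],[0,1.7,-4.3,0,1],[0,0,0,0,1],[0,0,0,0,1],[0,0,0,0,1],[0,0,0,0,1],[0,0,0,0,1],[0,0,0,0,1]]'; python3 - <<'E'
from h import *
o=get_obs();print(o['wrist_force'],o['eef_pos'])
im=snapshot("scene")
cv2.imwrite("pics/o_sc.png",cv2.resize(im[100:280,210:420,::-1],None,fx=3.6,fy=3.3))
E
```

```text
time_s: 24.02
eef_pos: [0.5792, 0.1719, 0.0885]
tool_rot: [[0.031, 1.0, -0.001], [1.0, -0.031, -0.0], [-0.0, -0.001, -1.0]]
wrist_force: [0.2, 0.3, 0.2]
opening: -0.003
[0.17487557 0.31162676 0.15679492] [0.57924052 0.17192274 0.08850201]
```

View pics/o_sc.png

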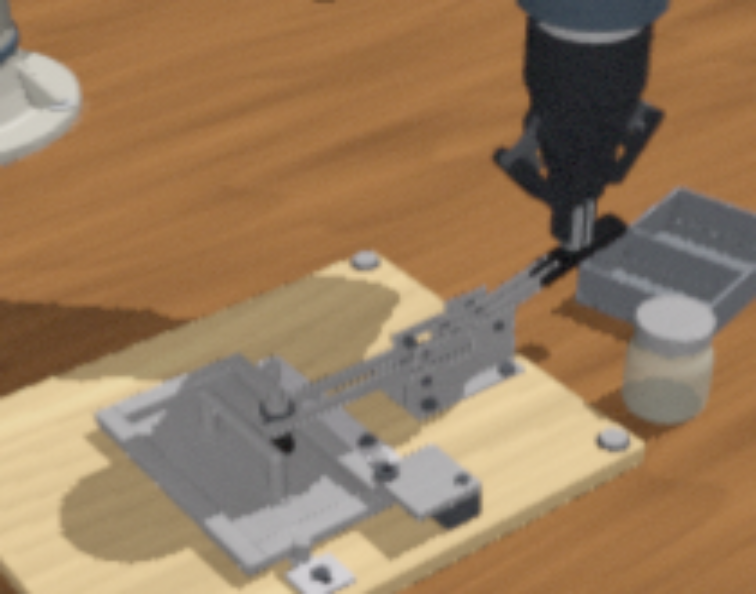

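```bash
python3 -m crank '[[0,0.5,-2,0,1],[0,0.5,-2,0,1],[0,0.5,-2,0,1],[0,0.5,-1.5,0,1],[0,0,-1,0,1],[0,0,-1,0,1],[0,0,0,0,1],[0,0,0,0,1],[0,0,0,0,1],[0,0,0,0,1]]'; python3 -c "
from cell import *
o=get_obs();print(o['wrist_force'],o['eef_pos'])"
```

```text
time_s: 24.9
eef_pos: [0.5794, 0.1741, 0.0794]
tool_rot: [[0.031, 1.0, 0.0], [1.0, -0.031, 0.0], [0.0, 0.0, -1.0]]
wrist_force: [-0.6, -0.2, -0.4]
opening: 0.002
[-0.57992304 -0.16442087 -0.40146133] [0.57943008 0.17414425 0.07937755]
```

```bash
python3 -m crank '[[0,0,-0.5,0,1],[0,0,-0.5,0,1],[0,0,-0.5,0,1],[0,0,-0.5,0,1],[0,0,-0.5,0,1],[0,0,-0.5,0,1],[0,0,0,0,1],[0,0,0,0,1],[0,0,0,0,1],[0,0,0,0,1]]'; python3 -c "
from cell import *
o=get_obs();print(o['wrist_force'],o['eef_pos'])"
```

```text
time_s: 25.73
eef_pos: [0.5796, 0.1742, 0.078]
tool_rot: [[0.031, 1.0, 0.002], [1.0, -0.031, 0.0], [0.0, 0.002, -1.0]]
wrist_force: [-4.8, -0.6, 9.4]
opening: -0.0
[-4.82972973 -0.6274962   9.37012485] [0.5796116  0.17422444 0.0780333 ]
```

The handle meets its end stop at z = 78 mm, the locked height. I now back off and look.

```bash
python3 -m crank '[[0,0,5,0,1],[0,0,15,0,1],[0,0,25,0,1],[0,0,30,0,1],[-10,-10,30,0,1],[-20,-20,30,0,1],[-25,-25,10,0,1],[-25,-25,0,0,1],[-20,-20,0,0,1],[0,0,0,0,1]]'; python3 - <<'E'
from h import *
o=get_obs();print(o['time_s'],o['wrist_force'],o['eef_pos'])
im=snapshot("scene")
cv2.imwrite("pics/p_sc.png",cv2.resize(im[130:290,180:400,::-1],None,fx=3.6,fy=3.6,interpolation=cv2.INTER_CUBIC))
im=snapshot("wrist"); cv2.imwrite("pics/p_w.png",im[:,:,::-1])
g=np.load("jig.npz");R=g['R'];t=g['t']
c=camera_info("scene")
for phi in (8,15):
    p=np.radians(phi); y=184+122*np.cos(p); z=60+122*np.sin(p)
    q=proj(c,np.r_[(R@[0,y]+t),z]/1000)[0]; print(phi,q,(q-[180,130])*3.6)
E
```

```text
time_s: 26.57
eef_pos: [0.4764, 0.0715, 0.2225]
tool_rot: [[0.033, 0.999, 0.001], [0.999, -0.033, 0.001], [0.001, 0.001, -1.0]]
wrist_force: [0.4, -0.3, -0.7]
opening: 0.002
26.5667 [ 0.35515907 -0.29195572 -0.66113224] [0.47641127 0.07147277 0.22252667]
8 [382.51807471 170.80394696] [729.06506897 146.89420906]
15 [382.12840876 166.20519738] [727.66227152 130.33871058]
```

View pics/p_sc.png

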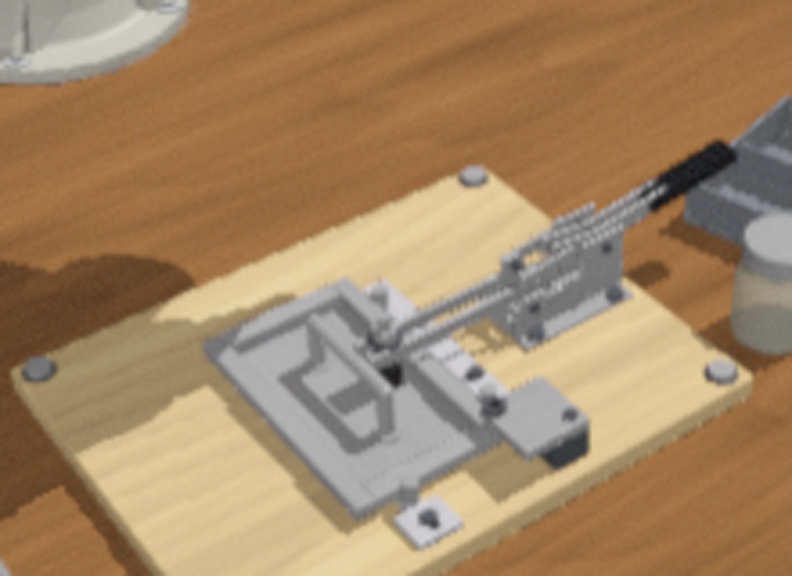

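View pics/p_w.png

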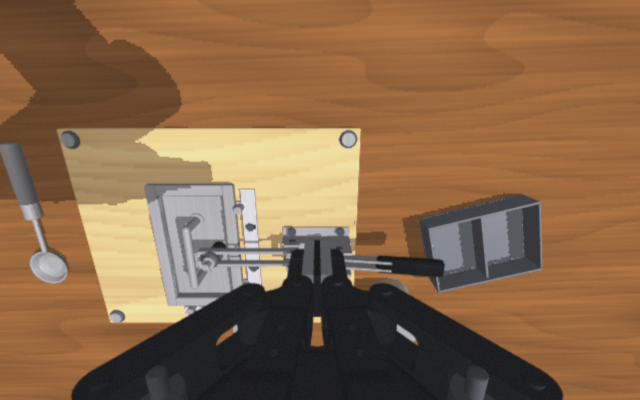

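```bash
python3 -m crank '[[15,-10,0,0,1],[22,-20,0,0,1],[24,-22,0,0,1],[24,-22,0,0,1],[24,-22,0,0,1],[20,-20,0,0,1],[15,-15,0,0,1],[0,0,0,0,1],[0,0,0,0,1],[0,0,0,0,1]]'; python3 - <<'E'
from h import *
im=snapshot("wrist"); cv2.imwrite("pics/q_w.png",im[:,:,::-1]); cv2.imwrite("pics/q_c.png",cv2.resize(im[70:250,180:400,::-1],None,fx=3.6,fy=3.3,interpolation=cv2.INTER_CUBIC))
E
```

```text
time_s: 27.5
eef_pos: [0.6237, -0.0564, 0.2204]
tool_rot: [[0.031, 1.0, -0.001], [1.0, -0.031, 0.0], [0.0, -0.001, -1.0]]
wrist_force: [-0.1, 0.3, -1.2]
opening: 0.003
```

View pics/q_c.png

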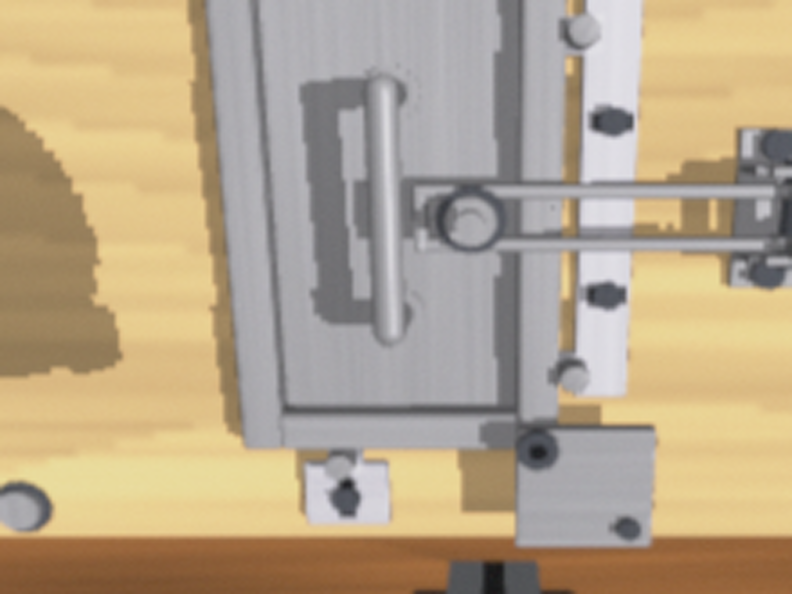

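The lid's edge meets all three pins: the fence pins at crop (580,30) and (572,375), and the end pin at (342,462). The pad is down and nothing touches the robot, so I hand in.

```bash
python3 -c "
from cell import *
print(sign_off())"
```

```text
the job is handed in; nothing more can be done
None
```

I pressed the lid into the corner of the stops and pushed the clamp handle down until it locked, handing in after about 27.5 s. The hand-in reported no verdict.

**Pressing the lid home:** I gripped the lid by its bar, dragged it in and pressed it against both stops together. The wrist read about 12 N toward the end stop and 10 N toward the fence. Bed friction may account for up to about 3 N of that, and the yaw moment suggests the fence's -x pin took the larger share.

**Mended along the way:**
- Early on I pressed the lid onto the bed with 6–8 N and then lifted it slightly for a moment while correcting that.
- A first reading of about 6 N in x was partly friction, and the lid was still creeping. I eased off in y and went on in x until the lid stopped at the end pin.

**Clamping:** I pushed the handle along its arc with shut fingers; the highest reading was about 12 N. The reading dropped to zero past dead centre. A check push met the handle's stop with about 9 N, at its locked height.

**Last checks:**
- In the final wrist picture the lid's edge meets both fence pins and the end pin with no visible gap, though a gap of less than 1 mm could not be seen.
- The handle's tip lies where the locked 8° angle puts it.
- The robot was clear of everything, and I never went near the spoon, the jar or the tray.

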